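# Pin the folding earring stand together

### The arm

A 6-joint arm with a two-finger parallel gripper is mounted at the origin on the work surface. World frame = base frame: x ahead of the robot, y to its left, z up, the work surface at z = 0. Lengths are in m, angles in rad, forces in N, time in s.
With the tool pointing down it reaches from about 0.35 to 0.775 m from the base axis. Payload 7.3 kg.
Tool frame: the origin (TCP) lies between the finger pads; the fingertips stand 17 mm ahead of it and the grasp point (between the pads) lies 2 mm behind it; z points along the fingers, y is the direction in which the jaws open and shut (so a half turn about z gives the same grasp; the last joint's range is limited). The gripper opens to 92 mm and grips with 3 to 60 N. Pads are 19 mm wide; open, the fingers measure 130 mm over their backs; the gripper's body (75 mm by 190 mm) begins 47 mm behind the grasp point.
Start: joints at [1.044, 0.342, 1.524, -0, 1.275, -0.146], TCP at [0.195, 0.487, 0.244] pointing down, gripper open.
Joint ranges: [-2.53, 2.53], [-0.77, 2.02], [0.04, 2.7], [-1, 4.14], [0.28, 2.66], [-3.11, 3.11]. Speed limits (rad/s): [2.57, 2.57, 3.14, 3.14, 3.14, 3.14].

### API

Orientations are given as [roll, pitch, yaw] about the fixed x, y, z axes, in that order (R = Rz(yaw) Ry(pitch) Rx(roll)).
In Python, from cell import sensors, vision, hand_in gives the robot as it stands.
- The arm moves only by the tool step_arm, never from a script. Its argument "series" is a list of rows, each a list of 5 numbers: the opening, from 0 (shut) to 1 (fully open), then the shift along the world's x, y, z each as a share of 25 mm, from -1 to 1, then the turn about the world's z as a share of 0.08 rad, from -1 to 1. A call has 1 to 12 rows; each row shifts and turns the commanded pose from where the row before left it; what a row does not reach is not made up. A row lasts 1/10 s, in which the tool goes at most 50 mm and 8.59 degrees, less where a joint would pass 70% of its speed; a pose out of reach is approached as far as the arm can. A call with a number of a shift or a turn outside -1 to 1 is refused whole. A call with a gripper value outside its range is refused whole. The fingers move at their own pace and stop on an object; "squeeze" is the grip in N (left out, the last holds). Time passes only in rows, so rows that do not move let the fingers close. It gives the time, the measured TCP pose, the force and the opening at its end, in the units of the state.
- sensors.observe(): the state, without advancing time (a new reading comes with each control period).
- vision.read_camera(name): name is "scene" or "top" or "wrist"; returns a dict with "pixels" (400x640x3 uint8, blue, green, red), "range_z" (400x640 float32, m along the optical axis (not along the pixel's ray), 0 where there is no reading), "camera_matrix" (3x3 intrinsics, pixels), "k1" (the pictures are not rectified: a ray, as slopes to the right and down, at radius r is drawn at 1 + k1 r^2 times it, then the intrinsics apply), "pose" (4x4, takes a point from camera to world coordinates). Camera axes: x right, y down, z forward; pixel columns grow to the right and rows downward; lengths in m; the calibration is good to about 2 mm. A picture is of the moment at which its call begins.
- hand_in(): hands the job in, once; it reports no verdict.
The state is a dict: "time": time; "qpos": joint angles; "qvel": joint speeds; "joint_efforts": joint torques, N m; "tool_pos": TCP position; "tool_rot": TCP orientation; "contact_force": force on the tool from outside, world axes, zero at the start; "torque": the same for the moment, N m; "opening": finger opening in m.
Only numpy, scipy, OpenCV 4.12 (cv2) and the standard library are available. Lean on these libraries where they do the work, as an engineer would, in place of code of your own. Each camera call takes 0.05 s, during which the arm holds its last target.

### The job

Slide the loose wing of the earring stand up to the fixed panel so that its hinge ear lies over the other one, then take the hinge pin from its wooden rest and thread it down through both ears, feeling for the lower hole by shifting the wing, until its head sits fully home on the upper ear. Be gentle - never press or wrench the pin hard against the ears - and leave the other things on the table where they are.

Things in the scene. Friction and masses are not known exactly. Their poses are not given: they have to be found in the camera images.
- stand: Earring display stand, fixed: dark wooden base 80 x 460 x 18 mm, its length along the stand's y from -265 to +195 mm; on its +y part an upright wooden panel 12 mm thick, 125 mm long, 130 mm high, which carries the lower hinge ear. Origin: on the table right below point low_ear_nominal; z up, y along the base towards the fixed panel, x across it.
- low_ear_nominal (a point): Point on the stand at the height of the lower ear's top (112 mm). The ear is a level steel plate, 44 mm wide in x, 14 mm thick, with a sharp 12 mm through hole. It was clamped on by hand: its hole is on the stand's x = 0 but up to 17 mm to either y side of this point, unmeasured, and does not give. Solid steel for 39 mm on the -y side of the hole and to the panel on the +y side.
- wing (a joint): How far the wing is slid open, m. The wing is the matching panel, 105 mm long, in the base's groove on the -y side. It slides along the stand's y only, with about 3 N of rubbing, and stays where left; range -0.022 to 0.07, positive is away from the fixed panel (stand -y). At 0 the upper hole stands over low_ear_nominal.
- ear_mouth (a point): Centre of the mouth of the hole in the upper hinge ear, part of the wing: on top of a level steel plate 44 mm wide in x, reaching 22 mm past the hole, 14 mm thick (top 134 mm above the table; 8 mm of air down to the lower ear, which it covers when the wing is slid up). Vertical through hole, 13.5 mm, sharp-edged. Moves with the wing; axes as the stand's.
- fin_top (a point): Centre of the top of the wooden grip fin on the wing: 12 mm thick along the stand's y, 24 mm wide along x, top 170 mm above the table, 36 mm proud of the panel's top. 135 mm to the stand's -y side of ear_mouth. Pinch it across its 12 mm to slide the wing.
- pin: Steel hinge pin, about 70 g: square head 20 x 20 x 34 mm on a round shank 10 mm across and 45 mm long, its last 1.5 mm bevelled to a 9 mm tip. Origin: centre of the head's underside; z up through the head, x and y square to its sides. Starts upright in the rest, head's underside on the rest's top. When home the head lies on the upper ear and the tip sticks out 9 mm below the lower one.
- rest: Loose pale wooden rest block 44 x 44 x 52 mm, 0.6 kg, with a 15 mm hole 49 mm deep in which the pin waits. Origin: centre of its underside.
- ring_cone: Loose wooden cone for rings, 44 mm across, 77 mm high. Bystander. Origin: centre of its underside.
- tin: Loose small lidded metal jar, 48 mm across, 45 mm high. Bystander. Origin: centre of its underside.
- bangle: Loose brass bangle lying flat, 72 mm across, 10 mm high. Bystander.
- phone: Phone lying flat, 148 x 72 x 9 mm. Bystander.
- dish: White bowl, 100 mm across, 30 mm high. Bystander.
- brooch: Brass disc brooch, 44 mm across, 8 mm high. Bystander.

How it is judged:
By the outcome, as a careful person would: the job done as asked, in the order asked, and still so for the second after the job is handed in, with the robot touching nothing.
It also fails if it takes over 72 s, if anything falls off the work surface, if the arm or the gripper's body presses on something with over 40 N, if the wrist force passes 120 N, or if a joint passes its speed limit or range.

## Working session

There is one attempt and no reset: what is moved stays moved. The work goes in short steps, Python scripts to look and compute and a tool call to move; the robot and the scene stay as the last step left them, time stands still between calls to the robot, and variables do not carry over. Pictures are saved under pics/ and viewed, and the job is handed in when it is done.

Besides the shell and the picture viewer there is one more tool, called after "Emit:" by a JSON object that holds its "fn" and its "kwargs". step_arm: Moves the arm, as the interface text tells. Its arguments: {"type":"object","properties":{"series":{"type":"array","items":{"type":"array","items":{"type":"number","minimum":-1,"maximum":1}}},"squeeze":{"type":"number"}},"required":["series"]}

```bash
ls; mkdir -p pics; python3 - <<'E'
from cell import sensors, vision
import cv2
print(sensors.observe())
for n in ["scene","top","wrist"]:
    r=vision.read_camera(n)
    cv2.imwrite(f"pics/{n}0.png",r["pixels"])
    import numpy as np
    np.savez(f"pics/{n}0.npz",**r)
    print(n,r["camera_matrix"],r["k1"],r["pose"])
E
```

```text
pics
{'time': 0.0, 'qpos': array([ 1.04397381e+00,  3.42718127e-01,  1.52499682e+00, -1.84936915e-05,
        1.27542166e+00, -1.46043291e-01]), 'qvel': array([-1.32177591e-04, -1.20174878e-03, -1.35867854e-03,  2.00768027e-03,
       -1.57471297e-04, -8.32252064e-05]), 'joint_efforts': array([-1.84161632e-03, -4.31232297e+01, -2.44217008e+01,  7.14785582e-02,
        5.59347065e-02, -1.48425252e-04]), 'tool_pos': array([0.19492533, 0.48706272, 0.24305439]), 'tool_rot': array([-3.14006257e+00, -2.07186527e-04,  2.76081867e+00]), 'contact_force': array([-0.28981148, -0.48248483, -0.94511315]), 'torque': array([-0.05582449,  0.0107357 , -0.02102987]), 'opening': 0.09174771686955574}
scene [[454.55978242   0.         327.39487162]
 [  0.         454.55978242 204.71278487]
 [  0.           0.           1.        ]] -0.04573903868334062 [[-0.13852926  0.83531545 -0.53203171  1.14601561]
 [ 0.99025236  0.12468873 -0.06207243  0.08098861]
 [ 0.0144883  -0.5354445  -0.84444614  1.1046767 ]
 [ 0.          0.          0.          1.        ]]
top [[453.26307465   0.         323.74870117]
 [  0.         453.26307465 199.40476416]
 [  0.           0.           1.        ]] 0.003819762310020355 [[ 1.12094915e-02 -9.99308324e-01  3.54573038e-02  4.73993859e-01]
 [-9.99935850e-01 -1.12600766e-02 -1.22727271e-03 -2.58910337e-02]
 [ 1.62567579e-03 -3.54412721e-02 -9.99370439e-01  1.30406247e+00]
 [ 0.00000000e+00  0.00000000e+00  0.00000000e+00  1.00000000e+00]]
wrist [[279.94157824   0.         319.97635826]
 [  0.         279.94157824 198.8407621 ]
 [  0.           0.           1.        ]] -0.028975633868790696 [[ 0.3705567   0.88819697  0.27165029  0.12074795]
 [ 0.92880451 -0.3533606  -0.11161748  0.51727444]
 [-0.0031478   0.29367062 -0.95590149  0.38314919]
 [ 0.          0.          0.          1.        ]]
```

View pics/scene0.png

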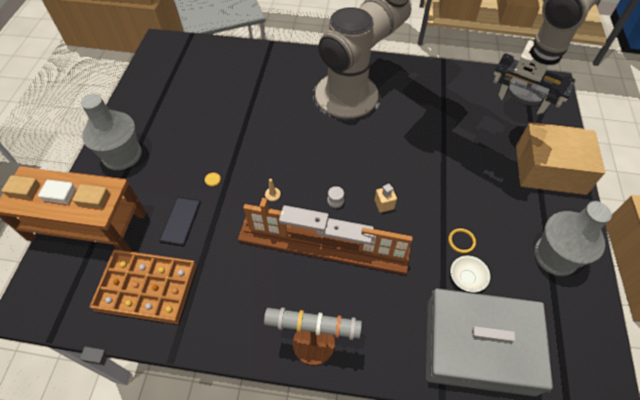

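View pics/top0.png

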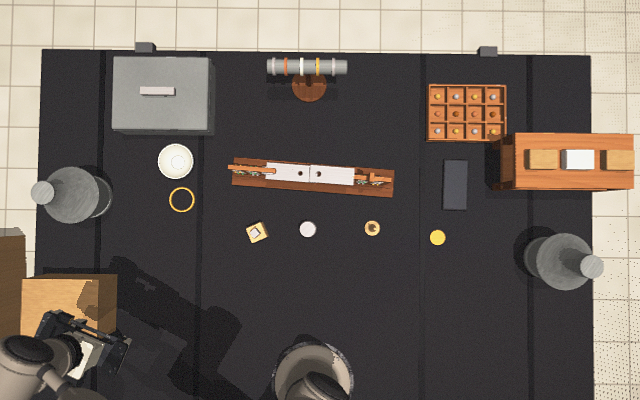

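View pics/wrist0.png

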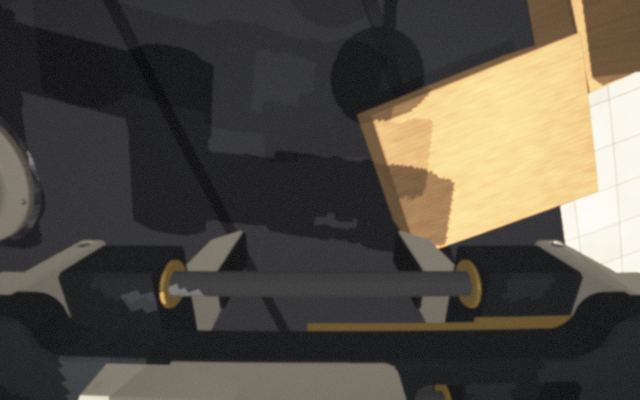

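```bash
python3 - <<'E'
import cv2
a=cv2.imread("pics/top0.png")[145:255,220:400]
cv2.imwrite("pics/top0z.png",cv2.resize(a,None,fx=4.4,fy=4.4,interpolation=cv2.INTER_CUBIC))
a=cv2.imread("pics/scene0.png")[170:280,230:420]
cv2.imwrite("pics/scene0z.png",cv2.resize(a,None,fx=4.2,fy=4.2,interpolation=cv2.INTER_CUBIC))
E
```

```text
(no output)
```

View pics/top0z.png

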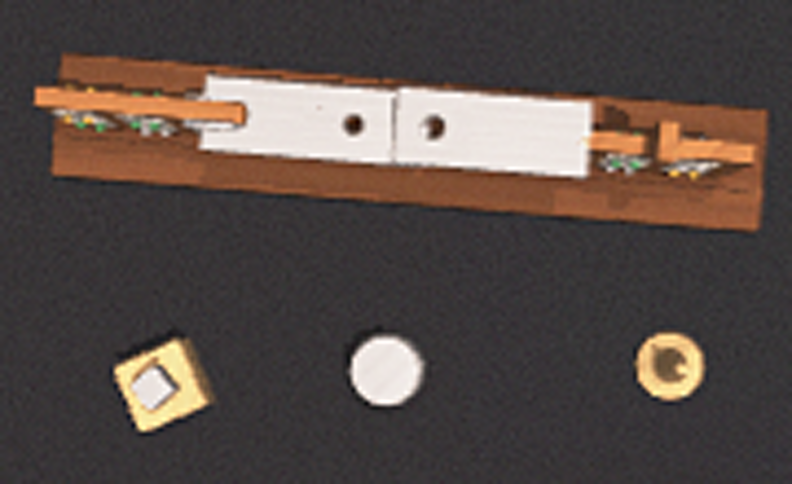

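View pics/scene0z.png

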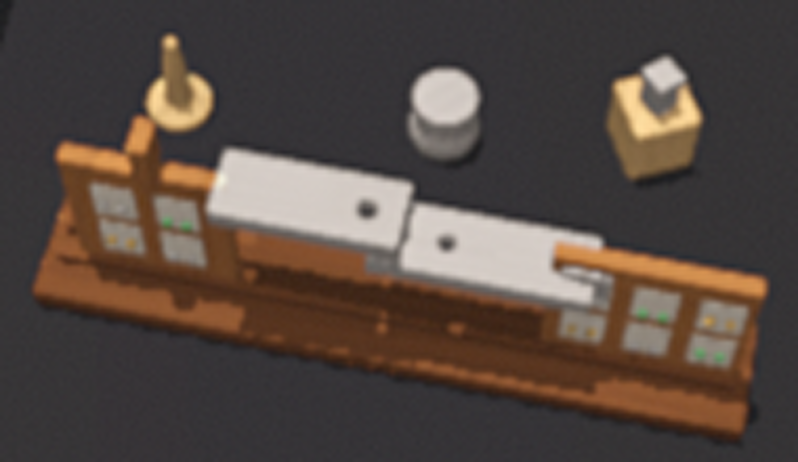

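```bash
cat > h.py <<'E'
import numpy as np, cv2
from cell import sensors, vision
def ray(r,uv):
    uv=np.asarray(uv,float).reshape(-1,2); K=r["camera_matrix"]; d=(uv-[K[0,2],K[1,2]])/[K[0,0],K[1,1]]
    s=d.copy(); k=float(r["k1"])
    for _ in range(20): s=d/(1+k*(s**2).sum(1,keepdims=True))
    v=np.c_[s,np.ones(len(s))]@r["pose"][:3,:3].T
    return r["pose"][:3,3],v
def onz(r,uv,z):
    o,v=ray(r,uv); return o+v*((z-o[2])/v[:,2])[:,None]
def proj(r,P):
    P=np.asarray(P,float).reshape(-1,3); p=(P-r["pose"][:3,3])@r["pose"][:3,:3]; s=p[:,:2]/p[:,2:]
    s=s*(1+float(r["k1"])*(s**2).sum(1,keepdims=True)); K=r["camera_matrix"]
    return s*[K[0,0],K[1,1]]+[K[0,2],K[1,2]]
def snap(n,f):
    r=vision.read_camera(n); np.savez(f"pics/{f}.npz",**r); cv2.imwrite(f"pics/{f}.png",r["pixels"]); return r
def load(f): return dict(np.load(f"pics/{f}.npz"))
E
python3 - <<'E'
from h import *
np.set_printoptions(precision=4,suppress=True)
r=load("top0"); f=lambda p:np.array(p)/4.4+np.array([220,145])-0.4
c=onz(r,f([(62,54),(768,110),(760,230),(52,175)]),.018); print(c)
print("len",np.linalg.norm(c[0]-c[1]),np.linalg.norm(c[3]-c[2]),np.linalg.norm(c[0]-c[3]))
yd=((c[0]-c[1])+(c[3]-c[2]))[:2]; yd/=np.linalg.norm(yd); xd=np.array([yd[1],-yd[0]])
print("yaw",np.arctan2(xd[1],xd[0]))
m=c.mean(0)[:2]; o=m+yd*0.035; print("origin",o)  # center at y=-35
S=lambda P:np.c_[(P[:,:2]-o)@xd,(P[:,:2]-o)@yd]
lo=onz(r,f([(354,124)]),.112); up=onz(r,f([(433,127)]),.134); fin=onz(r,f([(669,140)]),.170)
print(lo,up,fin,"stand",S(lo),S(up),S(fin), S(c))
pin=onz(r,f([(153,388)]),.086); rest=onz(r,f([(117,380),(180,340),(210,400),(147,432)]),.052); print(pin,rest,rest.mean(0))
print("tin",onz(r,f([(387,370)]),.045))
E
```

```text
[[ 0.6379  0.2303  0.018 ]
 [ 0.6068 -0.2269  0.018 ]
 [ 0.529  -0.2222  0.018 ]
 [ 0.5594  0.2353  0.018 ]]
len 0.45820820707005416 0.45846816125140605 0.07866027433753779
yaw -0.06716856622464026
origin [0.5856 0.0391]
[[0.5858 0.0359 0.112 ]] [[ 0.5825 -0.0117  0.134 ]] [[ 0.5733 -0.1468  0.17  ]] stand [[ 0.0004 -0.0031]] [[ 0.0003 -0.0509]] [[ 0.0002 -0.1862]] [[ 0.0393  0.1943]
 [ 0.0389 -0.2639]
 [-0.0389 -0.2644]
 [-0.0393  0.194 ]]
[[0.4256 0.1576 0.086 ]] [[0.429  0.1853 0.052 ]
 [0.4544 0.1463 0.052 ]
 [0.4171 0.1269 0.052 ]
 [0.3967 0.166  0.052 ]] [0.4243 0.1561 0.052 ]
tin [[0.4369 0.0166 0.045 ]]
```

Emit:
{"fn": "step_arm", "kwargs": {"series": [[1,0.8,-0.95,0.05,0.2],[1,0.8,-0.95,0.05,0.2],[1,0.8,-0.95,0.05,0.2],[1,0.8,-0.95,0,0.2],[1,0.8,-0.95,0,0.2],[1,0.8,-0.95,0,0.2],[1,0.8,-0.95,0,0.2],[1,0.8,-0.95,0,0.2],[1,0.8,-0.95,0,0.2],[1,0.8,-0.95,0,0.2]]}}

```text
time: 1.15
tool_pos: [0.3957, 0.2488, 0.2473]
tool_rot: [-3.141, -0.0, 2.921]
contact_force: [0.2, -0.4, -0.4]
opening: 0.0919
```

Emit:
{"fn": "step_arm", "kwargs": {"series": [[1,0.8,-0.95,0,0.2],[1,0.8,-0.95,0,0.2],[1,0.8,-0.95,0,0.2],[1,0.8,-0.95,0,0.2],[1,0.8,-0.95,0,0.2],[1,0.8,-0.95,0,0.2],[1,0.8,-0.95,0,0.2],[1,0.8,-0.95,0,0.2],[1,0.8,-0.95,0,0.2],[1,0.8,-0.95,0,0.1],[1,0,0,0,0],[1,0,0,0,0]]}}

```text
time: 2.35
tool_pos: [0.5948, 0.0122, 0.2467]
tool_rot: [3.141, -0.002, 3.072]
contact_force: [-0.8, -0.1, 0.4]
opening: 0.0919
```

```bash
python3 -c "
from h import *
snap('wrist','w1')
print(sensors.observe()['qpos'])"
```

```text
[-1.07460728e-01  4.69694827e-01  1.31539706e+00  4.97170355e-04
  1.35786092e+00 -1.60935261e+00]
```

View pics/w1.png

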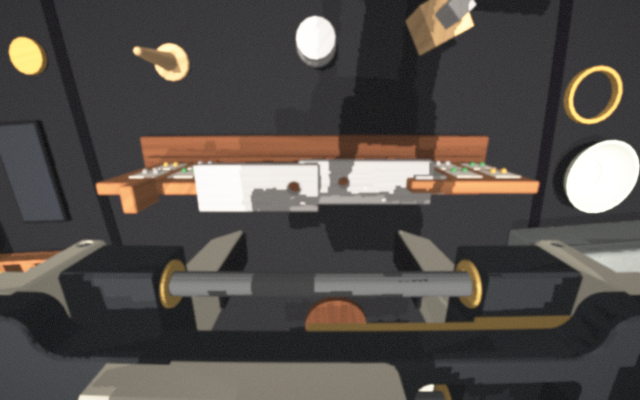

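```bash
cat >> h.py <<'E'
o=np.array([.5856,.0391]); yaw=-.0672
yd=np.array([-np.sin(yaw),np.cos(yaw)]); xd=np.array([np.cos(yaw),np.sin(yaw)])
def S(P): P=np.atleast_2d(P); return np.c_[(P[:,:2]-o)@xd,(P[:,:2]-o)@yd]
def W(x,y): return o+x*xd+y*yd
E
python3 - <<'E'
from h import *
np.set_printoptions(precision=4,suppress=True)
r=load("w1"); a=r["pixels"]
b=a[130:225,180:440]; cv2.imwrite("pics/w1z.png",cv2.resize(b,None,fx=3,fy=3,interpolation=cv2.INTER_CUBIC))
g=a.max(2); print(g[178:197,284:304]); print(g[173:192,334:354])
for (u,v),z in [((293,187),.134),((344,182),.112)]:
    P=onz(r,[(u,v)],z); print(P,S(P))
E
```

```text
[[243 244 243 243 244 243 243 244 243 244 243 243 243 244 243 243 243 244
  243 243]
 [243 243 243 243 243 242 242 241 241 240 240 241 242 243 243 244 243 244
  243 244]
 [242 242 242 242 242 240 237 234 230 226 226 230 234 238 241 242 242 242
  242 242]
 [241 241 241 240 238 229 218 205 192 186 187 196 212 223 231 239 239 242
  241 241]
 [241 241 240 235 225 202 180 154 140 134 135 145 163 183 208 228 236 239
  241 241]
 [242 241 238 227 201 167 136 116 109 106 104 108 119 139 174 208 230 238
  241 242]
 [242 241 233 213 173 132 112 105 103 102 103 102 107 117 147 194 224 236
  240 242]
 [242 237 225 189 146 115 105 104 104  99 100 103 106 107 136 184 221 232
  239 242]
 [239 235 217 169 129 110 100 103 101  98 101 103 103 106 125 170 209 230
  238 242]
 [239 230 203 157 117 102 102 100 101 101 100 100 101 105 115 150 192 227
  236 241]
 [231 221 188 144 116 104 100 100  98  96 101 101  98 103 108 134 175 215
  234 240]
 [200 186 159 127 109 108 100  99 100 102  98 105  99 101 105 125 161 207
  231 239]
 [151 147 133 117 109 106 105 103 103 101 101 104 102 102 108 128 162 207
  231 
[... 1524 characters left out ...]

  238 239]
 [128 125 125 120 117 114 112 107 106 106 108 106 109 114 143 189 224 235
  238 238]
 [125 127 128 129 121 117 112 111 108 110 107 109 118 135 172 208 231 236
  240 240]
 [127 132 133 130 130 121 116 114 110 111 108 117 135 172 207 230 239 241
  242 243]
 [133 135 132 131 133 130 124 122 120 121 119 125 152 198 229 239 243 243
  243 243]
 [135 132 131 134 130 129 129 126 126 125 128 133 159 206 233 239 241 242
  242 241]
 [129 131 129 133 133 130 131 130 129 133 130 131 154 198 226 230 233 236
  240 241]
 [132 131 132 131 132 133 132 131 130 134 128 136 148 173 191 202 212 228
  238 240]]
[[ 0.5789 -0.0119  0.134 ]] [[-0.0032 -0.0513]]
[[0.5828 0.0373 0.112 ]] [[-0.0026 -0.0019]]
```

View pics/w1z.png

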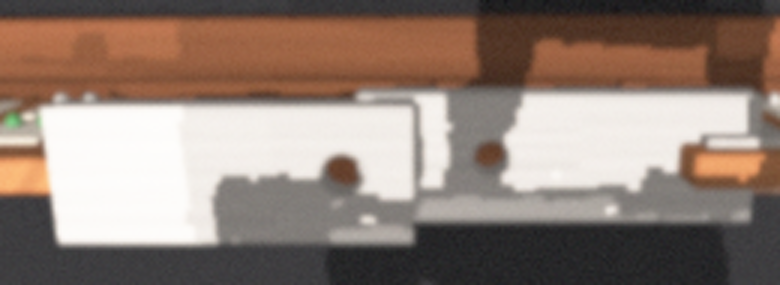

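Emit:
{"fn": "step_arm", "kwargs": {"series": [[0.5,-0.12,-0.91,0,0],[0.5,-0.12,-0.91,0,0],[0.5,-0.12,-0.91,0,0],[0.5,-0.12,-0.91,0,0],[0.5,-0.12,-0.91,0,0],[0.5,-0.12,-0.91,0,0],[0.5,-0.12,-0.91,0,0],[0.5,0,0,0,0],[0.5,0,0,0,0]]}}

```text
time: 3.3
tool_pos: [0.5738, -0.1458, 0.2477]
tool_rot: [3.141, -0.0, 3.073]
contact_force: [0.2, 0.1, 0.6]
opening: 0.0461
```

```bash
python3 -c "
from h import *
r=snap('wrist','w2')
print(sensors.observe())
print(onz(r,[(320,200)],.17))"
```

```text
{'time': 3.35, 'qpos': array([-3.77838199e-01,  4.63757183e-01,  1.32338316e+00,  7.04671947e-04,
        1.35470200e+00, -1.88087884e+00]), 'qvel': array([ 0.00870922,  0.00183372, -0.0046313 , -0.00212018, -0.00016665,
       -0.00443163]), 'joint_efforts': array([-7.76803438e-01, -4.99776757e+01, -2.52373409e+01, -1.13892832e-01,
        5.49666944e-02, -5.40582856e-03]), 'tool_pos': array([ 0.57397151, -0.14539316,  0.24765224]), 'tool_rot': array([ 3.14086103e+00, -2.78125823e-05,  3.07368580e+00]), 'contact_force': array([-0.09404951,  0.30700625,  0.22820066]), 'torque': array([ 0.01159755, -0.01530278,  0.03681813]), 'opening': 0.04595095015345413}
[[ 0.56159763 -0.14481188  0.17      ]]
```

View pics/w2.png

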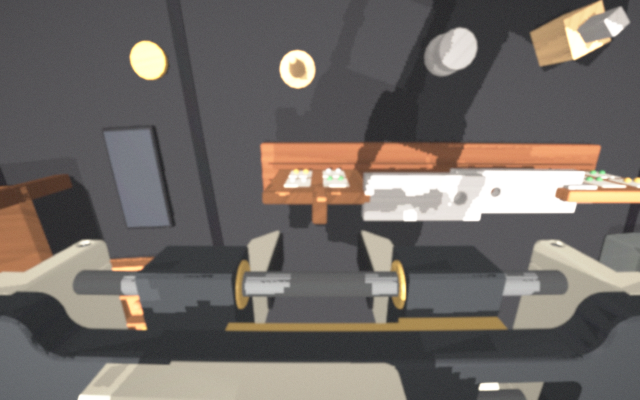

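Emit:
{"fn": "step_arm", "kwargs": {"series": [[0.5,0,0,-0.9,0],[0.5,0,0,-0.9,0],[0.5,0,0,-0.9,0],[0.5,0,0,-0.9,0],[0.5,0,0,0,0],[0.5,0,0,0,0]]}}

```text
time: 3.95
tool_pos: [0.5744, -0.1458, 0.158]
tool_rot: [3.141, -0.0, 3.074]
contact_force: [0.4, 0.3, 1.5]
opening: 0.0461
```

Emit:
{"fn": "step_arm", "kwargs": {"series": [[0.25,0,0,0,0],[0.1,0,0,0,0],[0,0,0,0,0],[0,0,0,0,0],[0,0,0,0,0],[0,0,0,0,0]], "squeeze": 12}}

```text
time: 4.55
tool_pos: [0.5742, -0.1468, 0.1578]
tool_rot: [3.141, 0.0, 3.073]
contact_force: [-0.1, 0.1, 2.8]
opening: 0.0123
```

```bash
python3 -c "
from h import *
s=sensors.observe();print(s['tool_pos'],s['tool_rot'],s['contact_force'],s['opening'],S(s['tool_pos']))"
```

```text
[ 0.57418684 -0.14682487  0.15779908] [3.14148543e+00 4.18561648e-04 3.07270068e+00] [-0.1451332   0.06283721  2.79400445] 0.012289467594830197 [[ 0.00109735 -0.18627161]]
```

Emit:
{"fn": "step_arm", "kwargs": {"series": [[0,0.013,0.192,0,0],[0,0.013,0.192,0,0],[0,0.013,0.192,0,0],[0,0.013,0.192,0,0],[0,0.013,0.192,0,0],[0,0.013,0.192,0,0],[0,0.013,0.192,0,0],[0,0.013,0.192,0,0],[0,0.013,0.192,0,0],[0,0.013,0.192,0,0],[0,0,0,0,0],[0,0,0,0,0]]}}

```text
time: 5.75
tool_pos: [0.5776, -0.0977, 0.1578]
tool_rot: [3.14, 0.001, 3.073]
contact_force: [-0.4, 0.5, 5.0]
opening: 0.0122
```

```bash
python3 -c "
from h import *
s=sensors.observe();print(s['tool_pos'],s['tool_rot'],s['contact_force'],s['opening'],S(s['tool_pos']))"
```

```text
[ 0.57759647 -0.09769261  0.15778695] [3.14041748e+00 5.90535162e-04 3.07323726e+00] [-0.40545304  0.52528502  5.00332103] 0.012185038387707067 [[ 0.00120008 -0.13702129]]
```

Emit:
{"fn": "step_arm", "kwargs": {"series": [[0,0,-0.035,0,0],[0,0,0,0,0],[0,0,0,0,0]]}}

```text
time: 6.05
tool_pos: [0.5775, -0.0982, 0.1577]
tool_rot: [3.14, 0.0, 3.073]
contact_force: [-0.8, 2.4, 5.2]
opening: 0.0115
```

Emit:
{"fn": "step_arm", "kwargs": {"series": [[0.2,0,0,0,0],[0.4,0,0,0,0],[0.4,0,0,0.2,0],[0.4,0,0,0.9,0],[0.4,0,0.5,0.9,0],[0.4,0,0.9,0.9,0],[0.4,0,0.9,0,0],[0.4,0,0.9,0,0],[0.4,0,0.9,0,0],[0.4,0.8,0,0,0],[0.4,0,0,0,0],[0.4,0,0,0,0]]}}

```text
time: 7.25
tool_pos: [0.597, 0.0027, 0.2296]
tool_rot: [3.141, -0.001, 3.073]
contact_force: [-0.9, -0.6, 0.4]
opening: 0.0371
```

```bash
python3 - <<'E'
from h import *
r=snap('wrist','w3'); t=snap('top','t3'); c=snap('scene','s3')
p=proj(r,[[*W(0,-.0026),.134]])[0]; print(p, sensors.observe()['tool_pos'])
x,y=p.astype(int)
z=lambda a,x,y,w,h,f:cv2.resize(a["pixels"][y-h:y+h,x-w:x+w],None,fx=f,fy=f,interpolation=cv2.INTER_CUBIC)
cv2.imwrite("pics/w3z.png",z(r,x,y,60,45,6))
p=proj(t,[[*W(0,-.0026),.134]])[0].astype(int); print(p)
cv2.imwrite("pics/t3z.png",z(t,*p,60,45,6))
E
```

```text
[357.56592704 192.2300114 ] [0.59675373 0.00236642 0.22990945]
[299 172]
```

View pics/w3z.png

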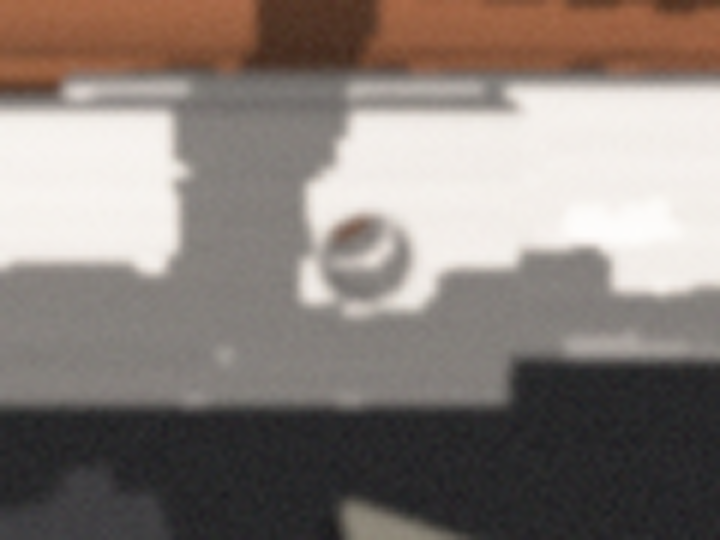

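View pics/t3z.png

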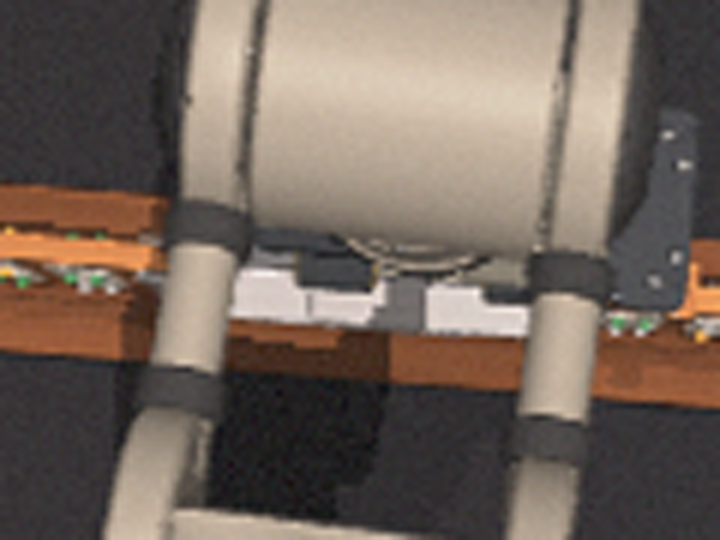

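Emit:
{"fn": "step_arm", "kwargs": {"series": [[0.4,0.9,0.37,0,0],[0.4,0.9,0.37,0,0],[0.4,0.9,0.37,0,0],[0.4,0,0,0,0],[0.4,0,0,0,0]]}}

```text
time: 7.9
tool_pos: [0.6643, 0.0302, 0.2295]
tool_rot: [-3.142, -0.001, 3.073]
contact_force: [0.5, 0.2, 0.6]
opening: 0.0363
```

```bash
python3 - <<'E'
from h import *
r=snap('wrist','w4'); print(r["pose"][:3,3])
p=proj(r,[[*W(0,-.0026),.134]])[0]; print(p, sensors.observe()['tool_pos'])
x,y=p.astype(int)
print(x,y)
cv2.imwrite("pics/w4z.png",cv2.resize(r["pixels"][y-45:y+45,x-60:x+60],None,fx=6,fy=6,interpolation=cv2.INTER_CUBIC))
E
```

```text
[0.5847     0.03599504 0.36959779]
[321.0728321  114.43604082] [0.66408521 0.03008582 0.22975422]
321 114
```

View pics/w4z.png

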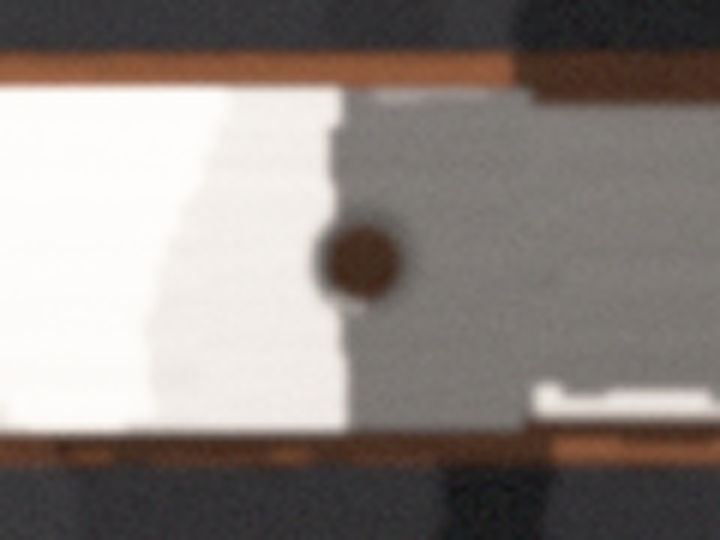

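```bash
python3 - <<'E'
from h import *
np.set_printoptions(precision=4,suppress=True)
r=load('w4')
for uv,z in [((365/6+261-.4,261/6+69-.4),.112),((360/6+261-.4,258/6+69-.4),.134)]:
    P=onz(r,[uv],z);print(P,S(P))
E
```

```text
[[0.5835 0.037  0.112 ]] [[-0.0019 -0.0022]]
[[0.5832 0.0363 0.134 ]] [[-0.0022 -0.003 ]]
```

Emit:
{"fn": "step_arm", "kwargs": {"series": [[0.5,-0.91,0.7,0,0],[0.5,-0.91,0.7,0,0],[0.5,-0.91,0.7,0,0],[0.5,-0.91,0.7,0,0],[0.5,-0.91,0.7,0,0],[0.5,-0.91,0.7,0,0],[0.5,-0.91,0.7,0,0],[0.5,0,0,0,0],[0.5,0,0,0,0]]}}

```text
time: 8.85
tool_pos: [0.5051, 0.1528, 0.2307]
tool_rot: [3.142, 0.001, 3.073]
contact_force: [0.1, -0.2, -0.0]
opening: 0.0458
```

```bash
python3 - <<'E'
from h import *
r=snap('wrist','w5'); print(r["pose"][:3,3])
p=proj(r,[[.4256,.1576,.086]])[0]; print(p, sensors.observe()['tool_pos'])
x,y=p.astype(int)
print(x,y)
cv2.imwrite("pics/w5z.png",cv2.resize(r["pixels"][y-45:y+45,x-60:x+60],None,fx=6,fy=6,interpolation=cv2.INTER_CUBIC))
E
```

```text
[0.42511907 0.15845851 0.37063303]
[319.50979903 113.34559918] [0.50573588 0.15241527 0.23055061]
319 113
```

View pics/w5z.png

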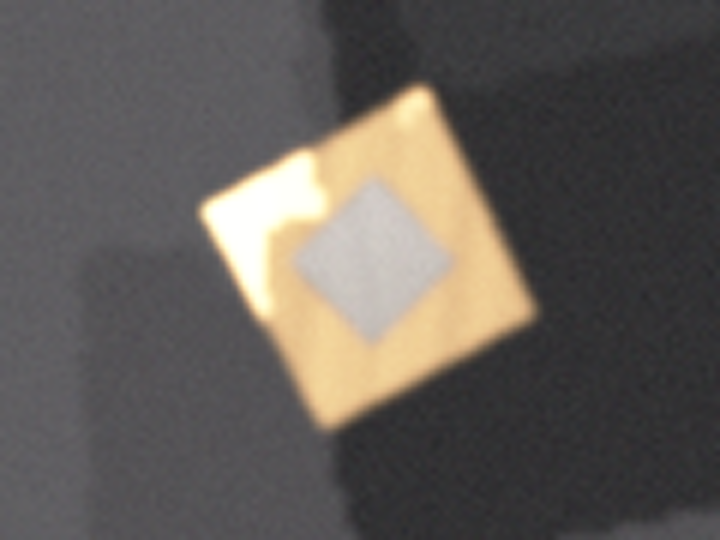

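```bash
python3 - <<'E'
from h import *
np.set_printoptions(precision=4,suppress=True)
r=load('w5'); q=np.array([(375,178),(453,262),(374,345),(292,260)])/6.+[259-.4,68-.4]
P=onz(r,q,.086)[:,:2]; print(P,P.mean(0))
e=np.roll(P,-1,0)-P; print(np.linalg.norm(e,axis=1), np.arctan2(e[:,1],e[:,0]))
q=np.array([(200,208),(427,83),(538,315),(325,432)])/6.+[259-.4,68-.4]
P=onz(r,q,.052)[:,:2]; print(P.mean(0),np.linalg.norm(np.roll(P,-1,0)-P,axis=1))
E
```

```text
[[0.4109 0.1601]
 [0.4246 0.1719]
 [0.4368 0.1582]
 [0.4225 0.1459]] [0.4237 0.159 ]
[0.0181 0.0183 0.0189 0.0184] [ 0.709  -0.8413 -2.4267  2.2564]
[0.4236 0.1589] [0.0458 0.0447 0.0445 0.0456]
```

Emit:
{"fn": "step_arm", "kwargs": {"series": [[0.5,-0.32,0.02,0,-0.99],[0.5,-0.32,0.02,0,-0.99],[0.5,-0.32,0.02,0,-0.99],[0.5,-0.32,0.02,0,-0.99],[0.5,-0.32,0.02,0,-0.99],[0.5,-0.32,0.02,0,-0.99],[0.5,-0.32,0.02,0,-0.99],[0.5,-0.32,0.02,0,-0.99],[0.5,-0.32,0.02,0,-0.99],[0.5,-0.32,0.02,0,-0.99],[0.5,0,0,0,0],[0.5,0,0,0,0]]}}

```text
time: 10.1
tool_pos: [0.4263, 0.1575, 0.2301]
tool_rot: [3.141, 0.0, 2.282]
contact_force: [0.0, 0.1, -0.5]
opening: 0.0457
```

Emit:
{"fn": "step_arm", "kwargs": {"series": [[0.5,0,0,-0.9,0],[0.5,0,0,-0.9,0],[0.5,0,0,-0.9,0],[0.5,0,0,-0.9,0],[0.5,0,0,-0.9,0],[0.5,0,0,0,0],[0.5,0,0,0,0]]}}

```text
time: 10.8
tool_pos: [0.4262, 0.1578, 0.1177]
tool_rot: [-3.141, -0.0, 2.281]
contact_force: [0.6, -0.6, 0.4]
opening: 0.0458
```

```bash
python3 - <<'E'
from h import *
r=snap('wrist','w6'); r=snap('scene','s6'); p=proj(r,[[.425,.158,.086]])[0]; x,y=p.astype(int)
cv2.imwrite("pics/s6z.png",cv2.resize(r["pixels"][y-45:y+45,x-60:x+60],None,fx=6,fy=6,interpolation=cv2.INTER_CUBIC))
print(sensors.observe()['tool_pos'])
E
```

```text
[0.42665115 0.15807669 0.11854597]
```

View pics/w6.png

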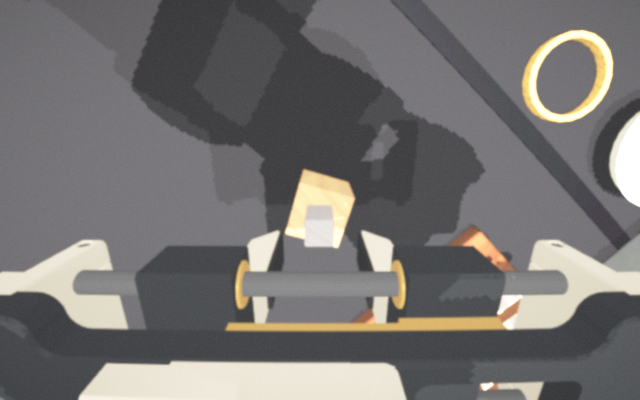

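View pics/s6z.png

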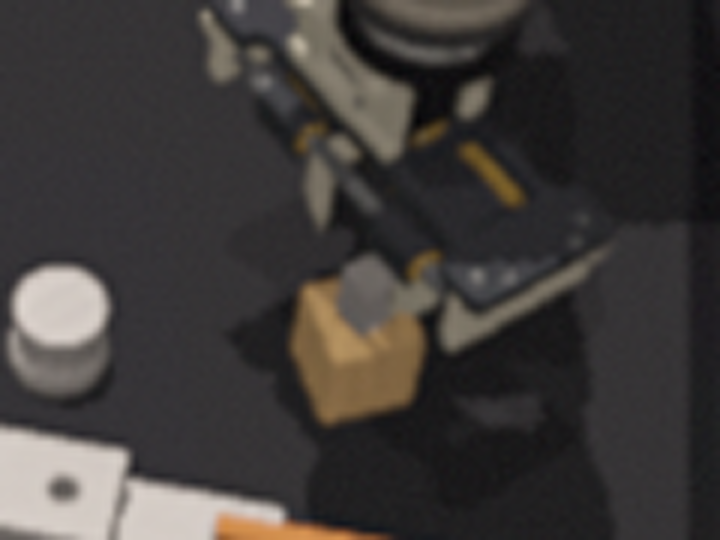

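Emit:
{"fn": "step_arm", "kwargs": {"series": [[0.5,0,0,-0.9,0],[0.5,0,0,-0.86,0],[0.5,0,0,0,0],[0.5,0,0,0,0]]}}

```text
time: 11.3
tool_pos: [0.4262, 0.1582, 0.0744]
tool_rot: [3.141, 0.0, 2.281]
contact_force: [0.1, -0.2, 0.9]
opening: 0.0462
```

Emit:
{"fn": "step_arm", "kwargs": {"series": [[0.3,0,0,0,0],[0.24,0,0,0,0],[0.18,0,0,0,0],[0.1,0,0,0,0],[0,0,0,0,0],[0,0,0,0,0],[0,0,0,0,0]], "squeeze": 15}}

```text
time: 12.0
tool_pos: [0.4259, 0.1581, 0.074]
tool_rot: [3.141, 0.0, 2.281]
contact_force: [-1.3, 1.1, 6.4]
opening: 0.02
```

Emit:
{"fn": "step_arm", "kwargs": {"series": [[0,0,0,0.2,0],[0,0,0,0.4,0],[0,0,0,0.5,0],[0,0,0,0.6,0],[0,0,0,0.8,0],[0,0,0,0.8,0],[0,0,0,0.9,0],[0,0,0,0.9,0],[0,0,0,0.8,0],[0,0,0,0,0],[0,0,0,0,0]], "squeeze": 22}}

```text
time: 13.1
tool_pos: [0.4254, 0.158, 0.221]
tool_rot: [3.141, 0.0, 2.281]
contact_force: [0.3, -0.6, -0.5]
opening: 0.0199
```

```bash
python3 - <<'E'
from h import *
r=snap('wrist','w7'); t=snap('top','t7'); r=snap('scene','s7'); p=proj(r,[[.425,.158,.17]])[0]; x,y=p.astype(int)
print(x,y)
cv2.imwrite("pics/s7z.png",cv2.resize(r["pixels"][max(0,y-45):y+75,x-70:x+70],None,fx=5,fy=5,interpolation=cv2.INTER_CUBIC))
s=sensors.observe(); print(s['tool_pos'],s['contact_force'],s['torque'],s['opening'])
E
```

```text
390 168
[0.42494745 0.15792782 0.21995859] [ 0.29019597 -0.03856968 -0.63839486] [-0.01952028 -0.0055229   0.00911833] 0.01967305357653729
```

View pics/s7z.png

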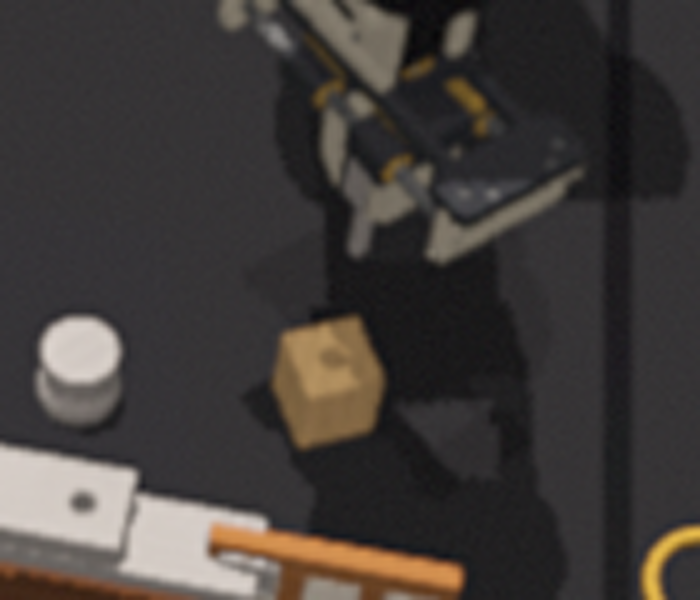

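View pics/w7.png

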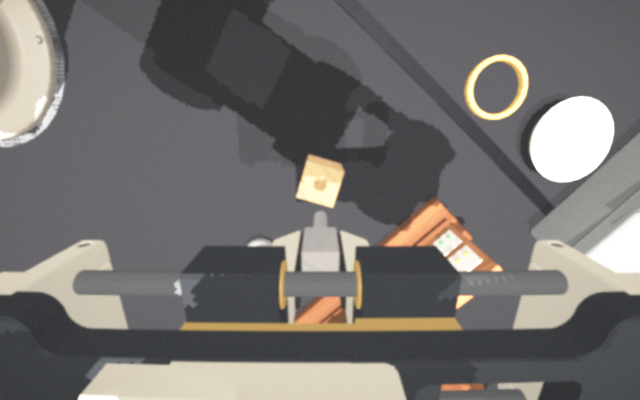

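Emit:
{"fn": "step_arm", "kwargs": {"series": [[0,0.4,-0.3,0,0],[0,0.8,-0.6,0,0],[0,0.8,-0.6,0,0],[0,0.8,-0.6,0,0],[0,0.8,-0.6,0,0],[0,0.8,-0.6,0,0],[0,0.8,-0.6,0,0],[0,0.8,-0.6,0,0],[0,0.4,-0.36,0,0],[0,0,0,-0.4,0],[0,0,0,0,0],[0,0,0,0,0]]}}

```text
time: 14.45
tool_pos: [0.5846, 0.0372, 0.2103]
tool_rot: [-3.14, -0.002, 2.281]
contact_force: [-0.7, -0.2, -0.5]
opening: 0.0198
```

```bash
cat > look.py <<'E'
from h import *
import sys
n=sys.argv[1]; w=snap('wrist','w'+n); r=snap('scene','s'+n)
s=sensors.observe(); print(s['time'],s['tool_pos'],s['tool_rot'],s['contact_force'],s['torque'],s['opening'])
out=[]
for c in (r,w):
    x,y=proj(c,[[.5854,.0365,.134]])[0].astype(int); print(x,y)
    x=min(max(x,40),600);y=min(max(y,50),350)
    out.append(cv2.resize(c["pixels"][y-50:y+50,x-40:x+40],None,fx=4.9,fy=4.9,interpolation=cv2.INTER_CUBIC))
cv2.imwrite(f"pics/c{n}.png",np.hstack(out))
E
python3 look.py 8
```

```text
14.55 [0.58507239 0.0372559  0.21122137] [ 3.14150907e+00 -1.06018566e-04  2.28178073e+00] [-0.28056253  0.28931496 -0.35602118] [-0.04564343  0.00355065 -0.01805625] 0.01979502402798578
335 223
320 215
```

View pics/c8.png

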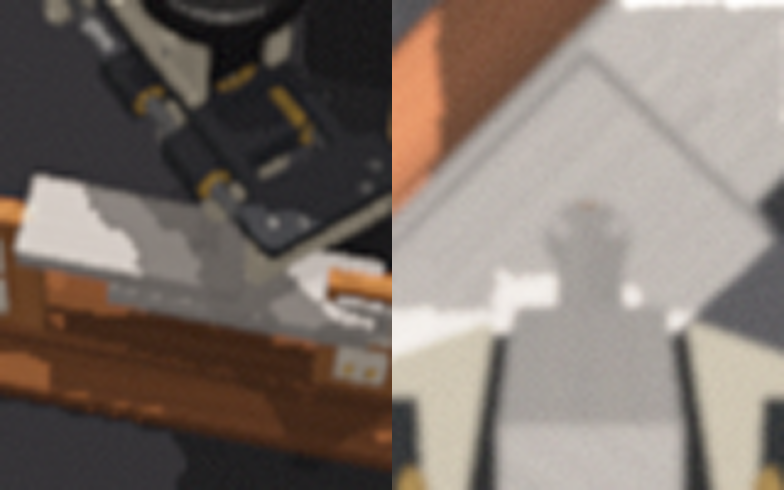

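Emit:
{"fn": "step_arm", "kwargs": {"series": [[0,0,0,-0.15,0],[0,0,0,-0.15,0],[0,0,0,0,0],[0,0,0,0,0]]}}

```text
time: 14.95
tool_pos: [0.5855, 0.0366, 0.2034]
tool_rot: [-3.141, -0.0, 2.281]
contact_force: [1.3, -0.7, -0.6]
opening: 0.0199
```

```bash
python3 look.py 9; python3 - <<'E'
from h import *
w=load('w9'); cv2.imwrite('pics/w9z.png',cv2.resize(w["pixels"][170:270,260:380],None,fx=6,fy=6,interpolation=cv2.INTER_CUBIC))
E
```

```text
15.05 [0.58566314 0.03655887 0.20358888] [3.14136011e+00 1.35555072e-04 2.28083323e+00] [ 0.80552945 -0.1393695   0.13497477] [-0.05321595  0.07443747  0.01144297] 0.019595581289418715
335 223
320 217
```

View pics/w9z.png

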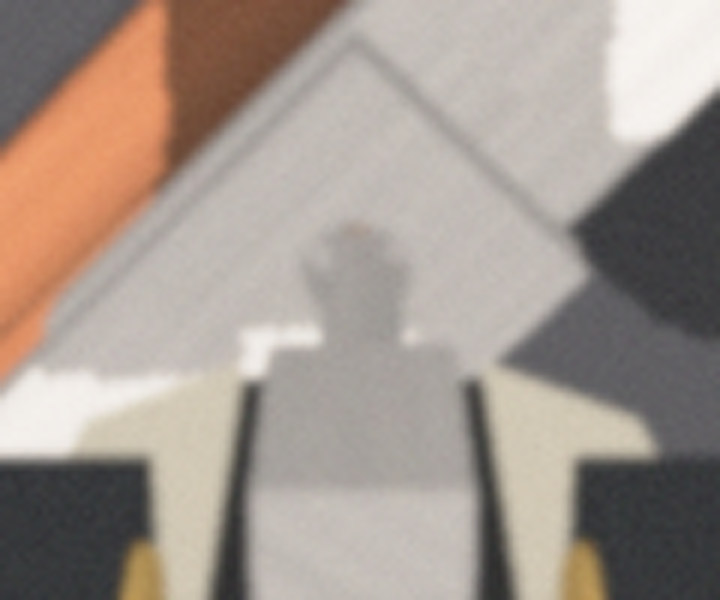

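```bash
python3 - <<'E'
from h import *
np.set_printoptions(precision=4,suppress=True)
w=load('w9'); g=w["pixels"].max(2)[195:235,305:335]
g=np.clip((g.astype(float)-110)*2.4,0,255).astype(np.uint8)
cv2.imwrite('pics/w9e.png',cv2.resize(g,None,fx=18,fy=14,interpolation=cv2.INTER_CUBIC))
print(w["pixels"].max(2)[200:226,312:330])
E
```

```text
[[193 188 192 192 195 195 197 196 192 193 192 189 192 194 193 194 195 192]
 [186 191 195 193 195 197 193 195 192 189 192 189 190 192 196 194 194 195]
 [191 193 192 196 197 198 195 194 192 192 189 189 193 191 194 194 194 196]
 [193 194 195 198 195 196 195 192 192 190 189 193 192 194 195 192 195 195]
 [196 197 197 195 195 193 193 190 191 192 192 193 195 194 191 191 195 195]
 [198 196 193 193 194 192 192 192 188 191 194 194 195 194 192 194 196 195]
 [194 196 195 190 189 184 186 184 187 191 191 193 190 194 196 196 198 195]
 [194 193 185 187 179 178 174 177 181 182 185 189 189 192 193 195 197 196]
 [192 186 182 180 172 168 166 170 171 172 177 177 181 189 191 195 195 196]
 [187 180 175 169 167 165 166 166 167 166 169 168 176 180 189 191 192 192]
 [185 182 172 169 165 167 166 165 163 164 165 166 173 180 185 189 191 192]
 [184 184 180 173 167 168 168 161 164 162 166 164 174 181 184 187 188 192]
 [183 186 182 172 167 165 166 162 160 158 164 167 173 177 182 183 186 192]
 [181 184 182 171 169 168 164 162 162 162 161 162 168 173 175 175 188 189]
 [174 178 176 171 169 165 166 164 164 161 163 160 161 164 168 170 178 186]
 [167 168 168 167 164 165 167 165 165 162 158 161 159 161 161 170 179 188]
 [164 162 164 166 164 166 167 162 164 161 161 160 157 160 163 167 180 186]
 [161 161 159 160 165 166 165 164 162 163 160 159 159 161 159 169 180 187]
 [164 162 160 162 167 166 168 162 166 160 160 160 157 159 167 172 183 191]
 [172 162 160 164 164 165 164 165 161 162 158 158 158 161 166 175 186 192]
 [176 169 165 166 168 167 165 162 158 159 161 159 158 159 171 179 192 193]
 [184 174 165 164 166 167 163 163 162 159 157 158 159 159 168 179 187 191]
 [185 180 169 164 165 169 164 166 159 161 161 159 158 157 165 179 187 189]
 [193 181 169 164 166 163 163 163 163 159 157 158 156 156 169 181 190 193]
 [210 190 171 164 162 165 164 163 161 162 161 159 159 157 169 185 200 198]
 [224 203 175 166 167 165 161 163 160 158 158 156 160 158 174 200 214 206]]
```

View pics/w9e.png

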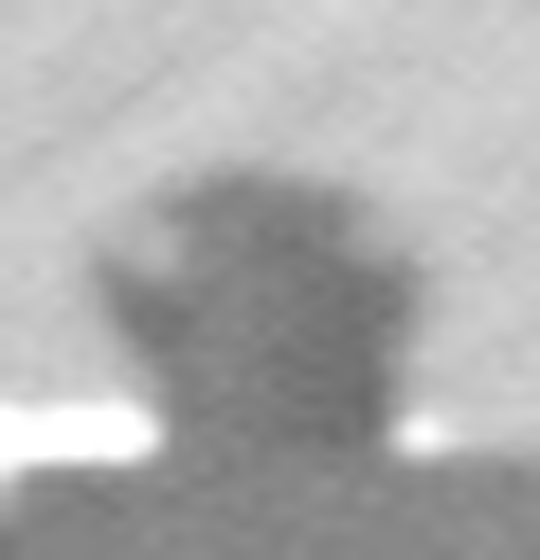

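Emit:
{"fn": "step_arm", "kwargs": {"series": [[0,-0.016,-0.012,0,0],[0,0,0,-0.08,0],[0,0,0,-0.08,0],[0,0,0,-0.08,0],[0,0,0,0,0]]}}

```text
time: 15.55
tool_pos: [0.585, 0.0362, 0.197]
tool_rot: [-3.141, -0.001, 2.281]
contact_force: [0.5, 1.0, -0.4]
opening: 0.0199
```

Emit:
{"fn": "step_arm", "kwargs": {"series": [[0,0,0,-0.08,0],[0,0,0,-0.08,0],[0,0,0,-0.08,0],[0,0,0,-0.08,0],[0,0,0,-0.08,0],[0,0,0,0,0]]}}

```text
time: 16.15
tool_pos: [0.585, 0.0363, 0.1871]
tool_rot: [-3.141, -0.0, 2.281]
contact_force: [-0.3, 0.3, -1.3]
opening: 0.02
```

```bash
python3 look.py 10; python3 - <<'E'
from h import *
w=load('w10'); cv2.imwrite('pics/w10z.png',cv2.resize(w["pixels"][170:270,260:380],None,fx=6,fy=6,interpolation=cv2.INTER_CUBIC))
E
```

```text
16.25 [0.58522501 0.03624005 0.18747139] [ 3.14151269e+00 -6.40344100e-06  2.28076312e+00] [ 0.29618964 -0.18758829 -0.94133545] [-0.0343183   0.00954335 -0.00176937] 0.020070051182471405
335 223
320 225
```

View pics/w10z.png

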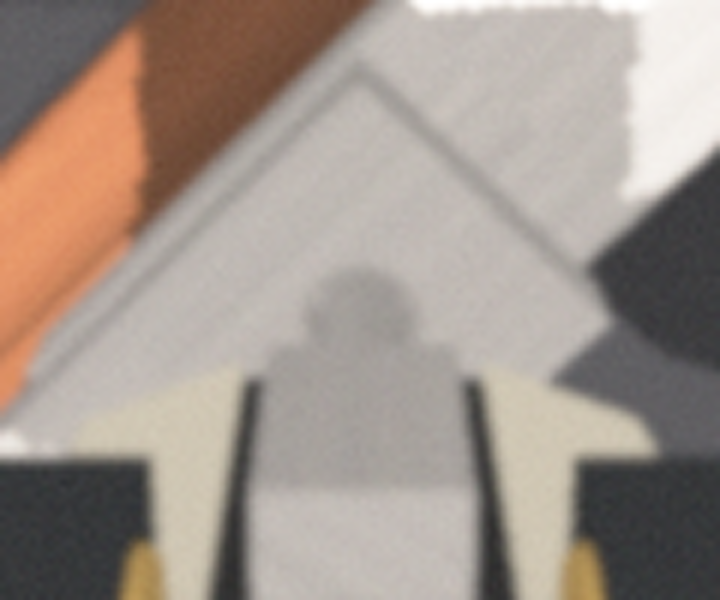

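Emit:
{"fn": "step_arm", "kwargs": {"series": [[0,0,0,-0.08,0],[0,0,0,-0.08,0],[0,0,0,-0.08,0],[0,0,0,-0.06,0],[0,0,0,-0.04,0],[0,0,0,0,0]]}}

```text
time: 16.85
tool_pos: [0.5851, 0.0362, 0.1788]
tool_rot: [-3.141, -0.0, 2.281]
contact_force: [-0.3, -0.4, -0.9]
opening: 0.0201
```

Emit:
{"fn": "step_arm", "kwargs": {"series": [[0,0,0,-0.03,0],[0,0,0,-0.03,0],[0,0,0,-0.03,0],[0,0,0,0,0]]}}

```text
time: 17.25
tool_pos: [0.5852, 0.0362, 0.1766]
tool_rot: [-3.142, -0.0, 2.281]
contact_force: [0.3, 0.7, -0.6]
opening: 0.0198
```

Emit:
{"fn": "step_arm", "kwargs": {"series": [[0,0,0,-0.04,0],[0,0,0,-0.04,0],[0,0,0,-0.04,0],[0,0,0,0,0]]}}

```text
time: 17.65
tool_pos: [0.5851, 0.0362, 0.1735]
tool_rot: [-3.141, -0.0, 2.281]
contact_force: [-0.2, 0.3, -0.5]
opening: 0.0201
```

Through the lower hole with no force. Carry on down; home should be at TCP z ≈ 0.156.

Emit:
{"fn": "step_arm", "kwargs": {"series": [[0,0,0,-0.06,0],[0,0,0,-0.06,0],[0,0,0,-0.06,0],[0,0,0,-0.06,0],[0,0,0,-0.06,0],[0,0,0,0,0]]}}

```text
time: 18.25
tool_pos: [0.5851, 0.0362, 0.1659]
tool_rot: [-3.141, -0.0, 2.281]
contact_force: [-0.1, 0.0, -1.0]
opening: 0.0197
```

Emit:
{"fn": "step_arm", "kwargs": {"series": [[0,0,0,-0.06,0],[0,0,0,-0.06,0],[0,0,0,-0.06,0],[0,0,0,-0.06,0],[0,0,0,0,0]]}}

```text
time: 18.75
tool_pos: [0.5851, 0.0362, 0.16]
tool_rot: [-3.141, -0.0, 2.281]
contact_force: [0.3, -0.5, -0.1]
opening: 0.0199
```

Emit:
{"fn": "step_arm", "kwargs": {"series": [[0,0,0,-0.04,0],[0,0,0,-0.04,0],[0,0,0,-0.04,0],[0,0,0,0,0]]}}

```text
time: 19.15
tool_pos: [0.5851, 0.0362, 0.1571]
tool_rot: [-3.141, -0.0, 2.281]
contact_force: [-0.7, 0.4, -1.4]
opening: 0.0198
```

Emit:
{"fn": "step_arm", "kwargs": {"series": [[0,0,0,-0.02,0],[0,0,0,-0.02,0],[0,0,0,0,0]]}}

```text
time: 19.45
tool_pos: [0.5852, 0.0363, 0.1562]
tool_rot: [3.142, -0.0, 2.281]
contact_force: [0.1, -0.6, -0.8]
opening: 0.02
```

Emit:
{"fn": "step_arm", "kwargs": {"series": [[0,0,0,-0.02,0],[0,0,0,0,0]]}}

```text
time: 19.65
tool_pos: [0.5853, 0.0362, 0.156]
tool_rot: [3.141, 0.0, 2.281]
contact_force: [-0.6, 0.4, 0.6]
opening: 0.02
```

```bash
python3 look.py 11
```

```text
19.75 [0.5852757  0.03623911 0.15600625] [3.14125981e+00 2.66585082e-04 2.28081311e+00] [-1.32828915 -0.70690203  2.24507347] [-0.01020195  0.11027129 -0.02434052] 0.020128697448059108
335 223
320 243
```

View pics/c11.png

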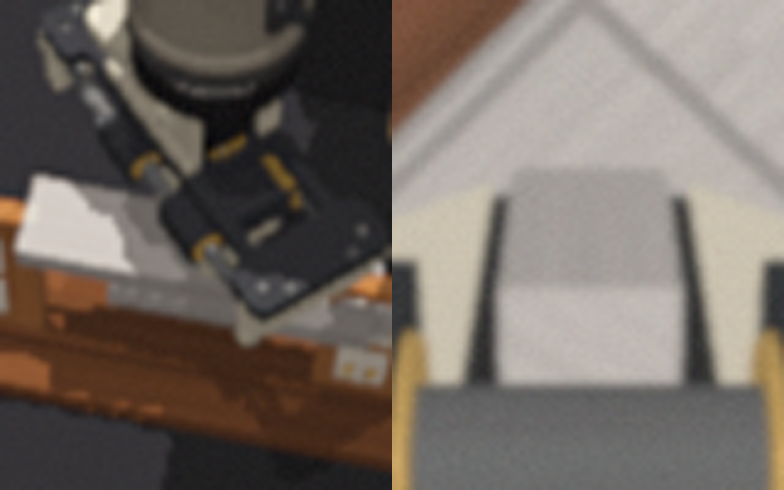

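Emit:
{"fn": "step_arm", "kwargs": {"series": [[0.24,0,0,0,0],[0.28,0,0,0,0],[0.35,0,0,0,0],[0.45,0,0,0,0],[0.45,0,0,0,0],[0.45,0,0,0.3,0],[0.45,0,0,0.9,0],[0.45,0,0,0.9,0],[0.45,0,0,0.9,0],[0.45,0,0,0.9,0]]}}

```text
time: 20.75
tool_pos: [0.5852, 0.0363, 0.2548]
tool_rot: [3.141, 0.0, 2.281]
contact_force: [-0.4, 0.6, 1.0]
opening: 0.0417
```

Emit:
{"fn": "step_arm", "kwargs": {"series": [[0.45,-0.9,0.4,0,0],[0.45,-0.9,0.4,0,0],[0.45,-0.9,0.4,0,0],[0.45,-0.9,0.4,0,0],[0.45,-0.9,0.4,0,0],[0.45,-0.9,0.4,0,0],[0.45,-0.9,0.4,0,0],[0.45,0,0,0,0],[0.45,0,0,0,0]]}}

```text
time: 21.65
tool_pos: [0.4281, 0.1063, 0.2541]
tool_rot: [3.14, 0.001, 2.282]
contact_force: [0.6, -0.7, -0.5]
opening: 0.0412
```

```bash
python3 look.py 12; python3 - <<'E'
from h import *
t=snap('top','t12'); x,y=299,172
cv2.imwrite('pics/t12z.png',cv2.resize(t["pixels"][130:260,220:400],None,fx=4.4,fy=4.4,interpolation=cv2.INTER_CUBIC))
s=load('s12'); cv2.imwrite('pics/s12z.png',cv2.resize(s["pixels"][170:280,230:420],None,fx=4.2,fy=4.2,interpolation=cv2.INTER_CUBIC))
# depth check of head top
for n,c in (('top',t),('scene',s)):
    u,v=proj(c,[[.5853,.0362,.168]])[0]; i,j=int(round(v)),int(round(u))
    K=c["camera_matrix"];o_,d=ray(c,[(j,i)]); z=c["range_z"][i-1:i+2,j-1:j+2]; print(n,(o_+d[0]*np.median(z)))
E
```

```text
21.75 [0.42860876 0.10598067 0.25362027] [3.14063662e+00 8.95986619e-04 2.28054712e+00] [-0.34678539 -0.25529361 -0.08868208] [-0.04722555 -0.00664762 -0.02813143] 0.04132507154066697
335 223
384 328
top [0.58486165 0.03561795 0.16971984]
scene [0.58562795 0.0371213  0.16966262]
```

View pics/t12z.png

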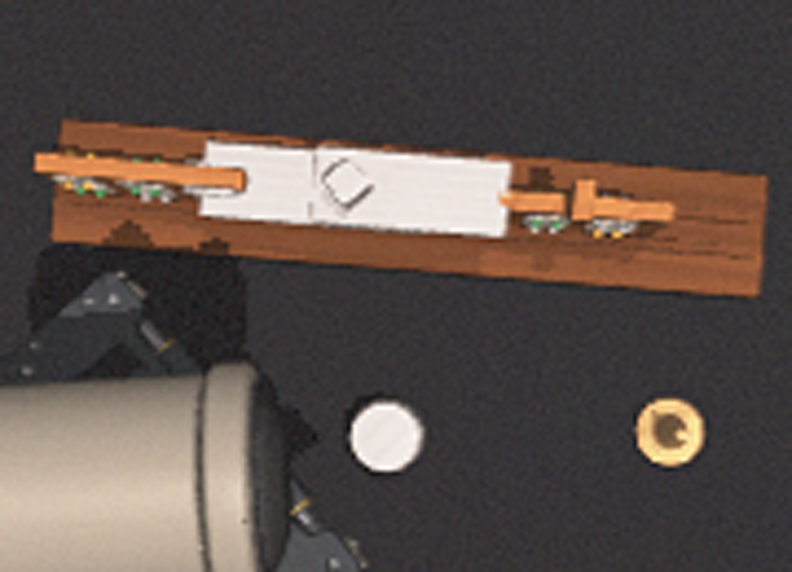

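View pics/s12z.png

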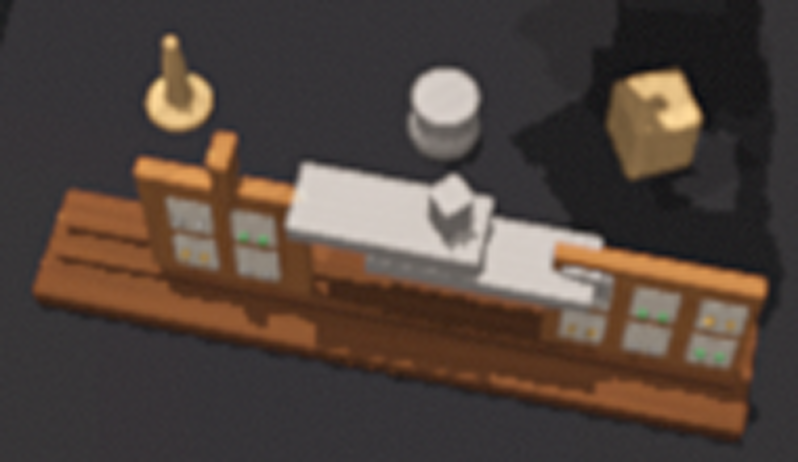

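```bash
python3 - <<'E'
from h import *
t=load('t12'); s=load('s12'); t0=load('top0'); s0=load('scene0')
def zs(c,P,k=1):
    u,v=proj(c,[P])[0]; i,j=int(round(v)),int(round(u)); o_,d=ray(c,[(j,i)])
    return (o_+d[0]*np.median(c["range_z"][i-k:i+k+1,j-k:j+k+1]))[2]
for n,c in (('top',t),('scene',s)):
    print(n,'head',[round(zs(c,[.5853+a,.0362+b,.168]),4) for a,b in((0,0),(.004,0),(-.004,0),(0,.004),(0,-.004))],
     'ear',[round(zs(c,[*W(x,y),.134]),4) for x,y in((0,-.028),(0,-.045),(.012,-.025),(-.012,-.03))],
     'table',round(zs(c,[.5,-.05,0]),4),'fin',round(zs(c,[*W(0,-.1375),.17],0),4))
im=np.vstack([cv2.resize(s["pixels"][205:240,320:365],None,fx=14,fy=14,interpolation=cv2.INTER_CUBIC)])
cv2.imwrite('pics/s12h.png',im)
E
```

```text
top head [np.float64(0.1697), np.float64(0.1682), np.float64(0.1695), np.float64(0.1703), np.float64(0.169)] ear [np.float64(0.1351), np.float64(0.136), np.float64(0.1336), np.float64(0.134)] table 0.0022 fin 0.1713
scene head [np.float64(0.1697), np.float64(0.1685), np.float64(0.1696), np.float64(0.1687), np.float64(0.1683)] ear [np.float64(0.1353), np.float64(0.1355), np.float64(0.1354), np.float64(0.1354)] table 0.1352 fin 0.1722
```

View pics/s12h.png

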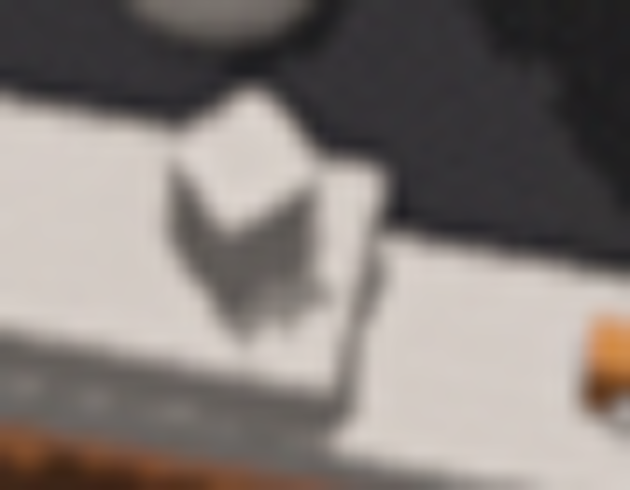

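```bash
python3 -c "
from cell import hand_in
print(hand_in())"
```

```text
the job is handed in; nothing more can be done
None
```

The hinge pin is threaded through both ears with its head resting on the upper one, and I handed the job in at about 22 s of the 72 s allowed.

- **Wing:** I slid it about 49 mm by its fin. Looking straight down through the upper hole, the two holes were within about 1 mm of each other.
- **Pin:** I lifted it from the rest and lowered it in small steps. It passed both ears without catching, so I never had to shift the wing to find the lower hole. The readings stayed within noise (about 1–2 N) all the way down, and at the seat the tool felt about 2 N upward.
- **Final checks:** The tool was at z = 0.156 m when I let go, which is the height expected for the pin to be home. Afterwards the head's top measured 33–35 mm above the upper ear in both the top and scene cameras (the head is 34 mm tall). In those views the rest, tin and ring cone stand where they started, and the gripper is clear of everything. I did not re-measure the bangle, dish, phone and brooch, but the arm never went near them.
- **Disagreements:** The wrist camera placed points about 2 mm off from the top camera. I trusted the top camera because its fin position matched where the gripper closed on it. I did not see the pin's tip below the lower ear directly.

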